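# Meter a stroke with the bench hand pump

### The arm

A 6-joint arm with a two-finger parallel gripper is mounted at the origin on a cart in front of the work surface, level with it; the furniture and walls round the work are solid. World frame = base frame: x ahead of the robot, y to its left, z up, the work surface at z = 0. Lengths are in m, angles in rad, forces in N, time in s.
With the tool pointing down it reaches from about 0.35 to 0.975 m from the base axis. Payload 4.9 kg.
Tool frame: the origin (TCP) lies on the centre line of the jaws, within the pads' length; the fingertips stand 8 mm ahead of it and the grasp point (between the pads) lies 11 mm behind it; z points along the fingers, y is the direction in which the jaws open and shut (so a half turn about z gives the same grasp; the last joint's range is limited). The gripper opens to 85 mm and grips with 20 to 120 N. Pads are 22 mm wide; open, the fingers measure 114 mm over their backs; the gripper's body (76 mm by 85 mm) begins 54 mm behind the grasp point. The pads swing forward as they close: fully open they stand 13 mm farther back than shut.
Start: joints at [1.118, 0.053, 1.613, -0, 1.476, -0.119], TCP at [0.205, 0.59, 0.239] pointing down, gripper open.
Joint ranges: [-3.01, 3.01], [-1.01, 2.22], [0.06, 2.58], [-1.02, 4.17], [0.09, 2.62], [-3.14, 3.14]. Speed limits (rad/s): [2.57, 2.57, 3.14, 3.14, 3.14, 3.14].

### API

Orientations are given as a unit quaternion [w, x, y, z].
In Python, from plant import manip gives the robot as it stands.
- The arm moves only by the tool step_arm, never from a script. Its argument "deltas" is a list of rows, each a list of 7 numbers: the shift along the tool's x, y, z in m, then the turn, a rotation vector about the tool's x, y, z in rad, then the gripper command: -1 is fully open, 1 is shut, values between are in proportion. In form: [[dx, dy, dz, ax, ay, az, hand], ...]. A call has 1 to 20 rows; each row is the pose to reach, as a shift and turn from the pose commanded when the call began, along the tool's axes at that moment; what a row does not reach only later rows make up. A row lasts 1/10 s, in which the tool goes at most 50 mm and 8.59 degrees, less where a joint would pass 70% of its speed; a pose out of reach is approached as far as the arm can. A call with a gripper value outside its range is refused whole. The fingers move at their own pace and stop on an object; the grip force is fixed at half the most. Time passes only in rows, so rows that repeat a pose let the fingers close. It gives the time, the measured TCP pose, the force and the opening at its end, in the units of the state.
- manip.state(): the state, without advancing time (a new reading comes with each control period).
- manip.grab_frame(name): name is "scene" or "top"; returns the picture (384x512x3 uint8, red, green, blue); there is no depth.
- manip.get_calibration(name): a dict with "fov_y" (degrees; the focal length in pixels is half the picture's height over the tangent of half this angle, whatever the lens; pixels are square), "cx", "cy" (the principal point, pixels), "R" (3x3) and "t" (3): a world point X has camera coordinates R X + t. Camera axes: x right, y down, z forward; pixel columns grow to the right and rows downward; lengths in m; the calibration is good to about 2 mm. A picture is of the moment at which its call begins. get_calibration takes no time and is no camera call.
- manip.job_done(): hands the job in, once; it reports no verdict.
The state is a dict: "time": time; "joint_pos": joint angles; "joint_vel": joint speeds; "joint_efforts": joint torques, N m; "tool_pos": TCP position; "tool_rot": TCP orientation; "contact_force": force on the tool from outside, world axes, zero at the start; "ft_torque": the same for the moment, N m; "gripper_width": opening from 0.0 (shut) to 1.0 (fully open).
Only numpy, scipy, OpenCV 4.12 (cv2) and the standard library are available. Lean on these libraries where they do the work, as an engineer would, in place of code of your own. Each camera call takes 0.05 s, during which the arm holds its last target.

### The job

Draw the pump's piston rod straight out of its slanted barrel by the black knob until the lower of its two ring marks stands level with the barrel's mouth, and pause there for a moment. Then let it back in until the upper ring mark is level with the mouth, and finish with the gripper still holding it there. Keep the rod in line with the bore so that it does not bind, never pull it out altogether, and do not shift or tip the pump or disturb the other things.

Things in the scene. Friction and masses are not known exactly. Their poses are not given: they have to be found in the camera images.
- pump: the pump's stand, loose on the surface: grey base plate 140 x 104 mm on rubber feet, with two upright cheeks that hold the barrel; 2.2 kg in all. Origin under the plate's centre, x along the 140 mm side. The barrel leans to its -x side, roughly towards the robot.
- barrel: round aluminium barrel, 43 mm across, 98 mm long, fixed in the stand, leaning 25 degrees from vertical. Origin: centre of its upper end, the bore's mouth, 130 mm above the surface. Its z axis points out of the bore, the way the rod is drawn; its y axis is level. Bore 15 mm wide, 90 mm deep, closed below.
- rod: loose piston rod, 14 mm across, 159 mm long with knob, 0.1 to 0.2 kg; at the start its foot stands on the bore's floor; only gravity draws it back. Origin: centre of its foot; z points to the knob. Dark ring marks 2 mm wide, 40 mm (lower) and 60 mm (upper) above the foot, hidden in the bore at the start; level with the mouth at 50 and 30 mm of draw.
- knob_center (a point): centre of the rod's black round knob, 28 mm across, 34 mm long, on the rod's axis, 142 mm from its foot. With the rod fully in it is 52 mm out of the mouth along the barrel's z axis (82 mm with the upper mark level, 102 mm with the lower) and 35 mm of bare rod show between mouth and knob.
- bottle: amber bottle with black cap, 50 mm across, 111 mm high; origin under its centre. Leave alone.
- timer: bench timer, 58 x 70 x 19 mm, lying; origin under its centre. Leave alone.
- dish: round lidded dish, 56 mm across, 13 mm high; origin under its centre. Leave alone.
- rack: rack with six tubes, 46 x 110 x 82 mm; origin under its centre. Leave alone.

How it is judged:
By the outcome, as a careful person would: the job done as asked, in the order asked, and still so for the second after the job is handed in, while the arm keeps its last pose, push and grip.
It also fails if it takes over 38 s, if anything falls off the work surface, if the arm or the gripper's body presses on something with over 40 N, if the wrist force passes 120 N, or if a joint passes its speed limit or range.

## Working session

There is one attempt and no reset: what is moved stays moved. The work goes in short steps, Python scripts to look and compute and a tool call to move; the robot and the scene stay as the last step left them, time stands still between calls to the robot, and variables do not carry over. Pictures are saved under pics/ and viewed, and the job is handed in when it is done.

Besides the shell and the picture viewer there is one more tool, called after "Call:" as name(argument=value, ...) on one line, values as JSON. step_arm: Moves the arm, as the interface text tells. Its arguments: {"type":"object","properties":{"deltas":{"type":"array"}},"required":["deltas"]}

```bash
mkdir -p pics; ls; python3 - <<'E'
from plant import manip
import cv2
for n in("scene","top"):
    im=manip.grab_frame(n); cv2.imwrite(f"pics/{n}0.png",im[:,:,::-1]); print(manip.get_calibration(n))
print(manip.state())
E
```

```text
pics
{'fov_y': 52.993610621812984, 'cx': 256.45832410489743, 'cy': 190.91044584968716, 'R': array([[ 0.85696098, -0.515269  ,  0.01075805],
       [-0.30680177, -0.52680233, -0.79268656],
       [ 0.41411418,  0.67600086, -0.60953448]]), 't': array([-0.36079495,  0.37940026,  0.63329326])}
{'fov_y': 53.171280028108875, 'cx': 250.93475323125523, 'cy': 187.7604026461459, 'R': array([[ 7.26567776e-04, -9.99997926e-01,  1.90291526e-03],
       [-9.92288206e-01, -9.56829887e-04, -1.23948382e-01],
       [ 1.23949945e-01, -1.79818347e-03, -9.92286842e-01]]), 't': array([0.20603822, 0.54910016, 1.03039106])}
{'time': 0.1, 'joint_pos': array([ 1.11799663e+00,  5.32548701e-02,  1.61416438e+00, -1.36253790e-05,
        1.47599026e+00, -1.18973708e-01]), 'joint_vel': array([ 1.41295048e-03,  3.91689462e-04, -3.44693193e-03,  1.78229910e-03,
        1.24586534e-05, -7.17299338e-04]), 'joint_efforts': array([ 1.38012783e-04, -3.94907105e+01, -3.71361351e+01, -7.80937648e-05,
        3.99779718e-03, -1.08001527e-05]), 'tool_pos': array([0.20453299, 0.59000371, 0.23820365]), 'tool_rot': array([-2.49678697e-04,  1.66138331e-01,  9.86102038e-01, -8.73471666e-04]), 'contact_force': array([-0.56923473, -1.03036181,  0.04105306]), 'ft_torque': array([ 0.0109991 , -0.0035182 ,  0.01641065]), 'gripper_width': 1.0003510981383488}
```

View pics/scene0.png

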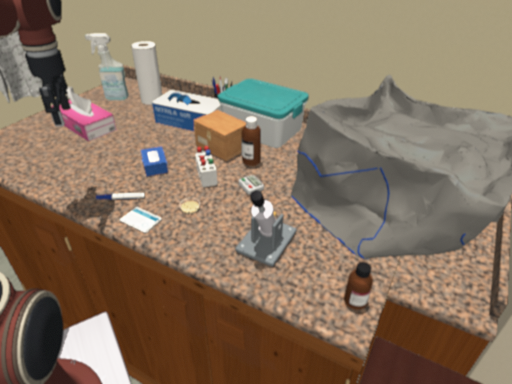

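View pics/top0.png

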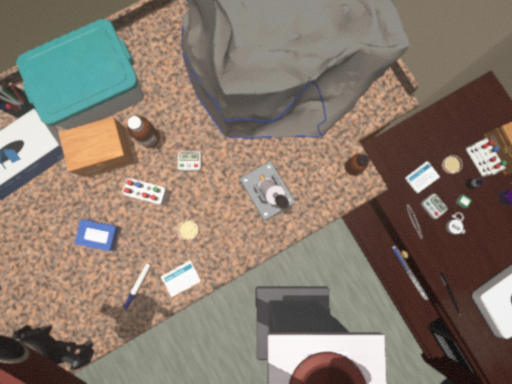

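```bash
python3 - <<'E'
import cv2,numpy as np
a=cv2.imread("pics/scene0.png")[180:270,225:310]; b=cv2.imread("pics/top0.png")[155:225,230:305]
cv2.imwrite("pics/s0z.png",cv2.resize(a,None,fx=6.5,fy=6.5,interpolation=cv2.INTER_CUBIC))
cv2.imwrite("pics/t0z.png",cv2.resize(b,None,fx=8,fy=8,interpolation=cv2.INTER_CUBIC))
E
```

```text
(no output)
```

View pics/s0z.png

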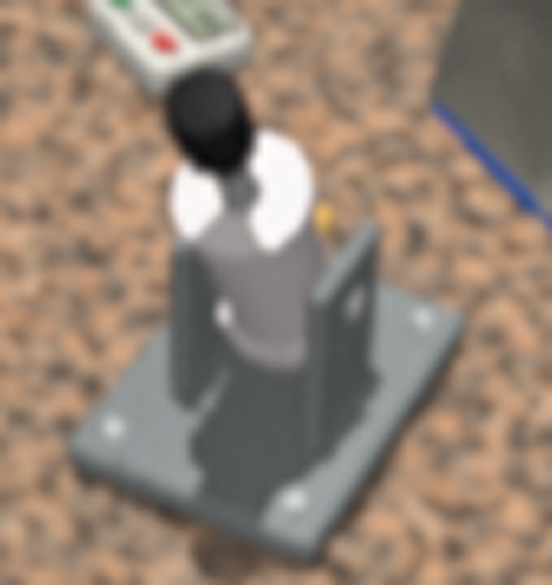

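View pics/t0z.png

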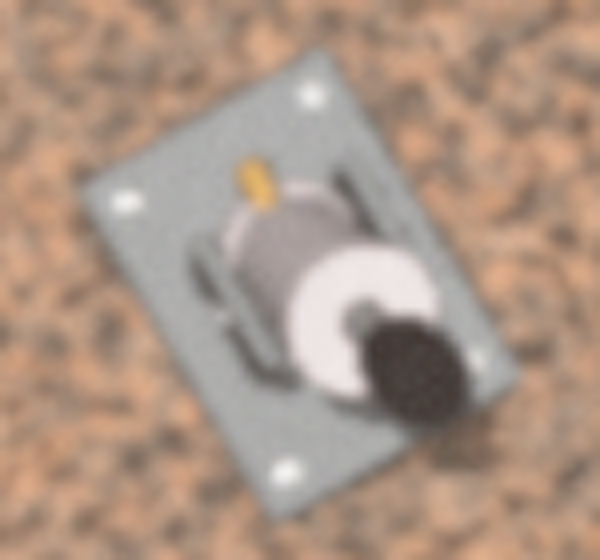

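```bash
cat > h.py <<'E'
import numpy as np,cv2
from plant import manip
from scipy.optimize import least_squares
from scipy.spatial.transform import Rotation as Ro
C={n:manip.get_calibration(n) for n in("scene","top")}
def ray(n,uv):
    c=C[n];f=192/np.tan(np.radians(c["fov_y"]/2));R=np.array(c["R"])
    d=R.T@np.array([(uv[0]-c["cx"])/f,(uv[1]-c["cy"])/f,1]);return -R.T@c["t"],d/np.linalg.norm(d)
def onz(n,uv,z):
    o,d=ray(n,uv);return o+d*(z-o[2])/d[2]
def tri(a,b):
    (o1,d1),(o2,d2)=ray("scene",a),ray("top",b)
    s=np.linalg.lstsq(np.c_[d1,-d2],o2-o1,rcond=None)[0]
    p,q=o1+s[0]*d1,o2+s[1]*d2;return (p+q)/2,np.linalg.norm(p-q)*1e3
def proj(n,X):
    c=C[n];f=192/np.tan(np.radians(c["fov_y"]/2));p=np.array(c["R"])@X+c["t"];return np.array([c["cx"]+f*p[0]/p[2],c["cy"]+f*p[1]/p[2]])
E
python3 - <<'E'
from h import *
np.set_printoptions(precision=4,suppress=True)
S=cv2.imread("pics/scene0.png");T=cv2.imread("pics/top0.png")
def blob(im,box,f):
    x0,y0,x1,y1=box;g=im[y0:y1,x0:x1].astype(int);m=f(g).astype(np.uint8)
    n,l,st,ce=cv2.connectedComponentsWithStats(m);i=1+np.argmax(st[1:,4]);
    cs,_=cv2.findContours((l==i).astype(np.uint8),0,1);c=max(cs,key=cv2.contourArea)
    h=cv2.convexHull(c); e=cv2.fitEllipse(h) if len(h)>5 else None
    return ce[i]+[x0,y0],st[i],(np.array(e[0])+[x0,y0],e[1:]) if e else None
ks=blob(S,(245,185,268,210),lambda g:g.max(2)<75);kt=blob(T,(270,190,292,212),lambda g:g.max(2)<85)
ws=blob(S,(248,195,278,222),lambda g:g.min(2)>165);wt=blob(T,(262,180,290,210),lambda g:g.min(2)>190)
for x in(ks,kt,ws,wt):print(x)
k,e=tri(ks[0],kt[0]);print("knob",k,e)
print("mouth top",onz("top",wt[2][0],.13),"scene",onz("scene",ws[2][0],.13))
cor=[(85,190),(325,50),(517,375),(275,518)]
P=np.array([onz("top",((u+.5)/8-.5+230,(v+.5)/8-.5+155),.018) for u,v in cor]);print(P,[np.linalg.norm(P[i]-P[i-1]) for i in range(4)])
v=(P[0]-P[3]+P[1]-P[2])/2;print("yaw x",np.degrees(np.arctan2(v[1],v[0])),P.mean(0))
E
```

```text
(array([256.8831, 198.4221]), array([  5,   6,  14,  16, 154], dtype=int32), (array([256.7994, 198.4358]), ((11.648393630981445, 16.32730484008789), 153.23074340820312)))
(array([281.4609, 201.4087]), array([  6,   6,  12,  12, 115], dtype=int32), (array([281.4198, 201.3754]), ((9.9937162399292, 13.722826957702637), 136.95860290527344)))
(array([267.4786, 209.0714]), array([ 15,   5,  10,  19, 140], dtype=int32), (array([267.1585, 209.0195]), ((9.978215217590332, 18.86985206604004), 1.3355623483657837)))
(array([273.4302, 192.838 ]), array([  4,   6,  19,  18, 179], dtype=int32), (array([274.8403, 194.2673]), ((17.306285858154297, 19.17959976196289), 52.42579650878906)))
knob [0.4991 0.1334 0.1764] 1.693043948594547
mouth top [0.5205 0.1465 0.13  ] scene [0.5306 0.1382 0.13  ]
[[0.5778 0.2369 0.018 ]
 [0.6281 0.1518 0.018 ]
 [0.5124 0.0852 0.018 ]
 [0.4623 0.1702 0.018 ]] [np.float64(0.13334780813813016), np.float64(0.09881661044143852), np.float64(0.13358203958551287), np.float64(0.0986599178669323)]
yaw x 29.974951532425536 [0.5452 0.161  0.018 ]
```

```bash
cat >> h.py <<'E'
a=np.array([-np.sin(np.radians(25))*np.cos(np.pi/6),-np.sin(np.radians(25))*.5,np.cos(np.radians(25))])
lev=np.array([-.5,np.sqrt(.75),0]);xp=np.cross(a,lev)*1.0
K=np.array([.4990,.1335,.1771])
def Rt(sgn=1):
    x2=np.cross(lev,a) # horizontal-away direction, perpendicular to axis
    y=sgn*(x2-lev)/np.sqrt(2);z=-a
    return np.c_[np.cross(y,z),y,z]
def rel(G,Rg):
    s=manip.state();R=Ro.from_quat(np.roll(s["tool_rot"],-1)).as_matrix()
    return R.T@(G-s["tool_pos"]),Ro.from_matrix(R.T@Rg).as_rotvec()
E
python3 - <<'E'
from h import *
np.set_printoptions(precision=4,suppress=True)
print(np.cross(lev,a))
for s in(1,-1):
  R=Rt(s);print(R,np.linalg.det(R),rel(K+.067*a,R),np.degrees(np.linalg.norm(rel(K,R)[1])))
E
```

```text
[0.7849 0.4532 0.4226]
[[ 0.2014  0.9086  0.366 ]
 [ 0.9328 -0.2919  0.2113]
 [ 0.2988  0.2988 -0.9063]] 0.9999999999999998 (array([-0.4093, -0.3562,  0.0009]), array([-0.4807,  0.0184,  1.473 ])) 88.78587295454125
[[-0.2014 -0.9086  0.366 ]
 [-0.9328  0.2919  0.2113]
 [-0.2988 -0.2988 -0.9063]] 0.9999999999999998 (array([-0.4093, -0.3562,  0.0009]), array([-0.0188, -0.4901, -1.6137])) 96.63336325317859
```

Call:
step_arm(deltas=[[-0.409,-0.356,0.001,-0.481,0.018,1.473,-1],[-0.409,-0.356,0.001,-0.481,0.018,1.473,-1],[-0.409,-0.356,0.001,-0.481,0.018,1.473,-1],[-0.409,-0.356,0.001,-0.481,0.018,1.473,-1],[-0.409,-0.356,0.001,-0.481,0.018,1.473,-1],[-0.409,-0.356,0.001,-0.481,0.018,1.473,-1],[-0.409,-0.356,0.001,-0.481,0.018,1.473,-1],[-0.409,-0.356,0.001,-0.481,0.018,1.473,-1],[-0.409,-0.356,0.001,-0.481,0.018,1.473,-1],[-0.409,-0.356,0.001,-0.481,0.018,1.473,-1],[-0.409,-0.356,0.001,-0.481,0.018,1.473,-1],[-0.409,-0.356,0.001,-0.481,0.018,1.473,-1],[-0.409,-0.356,0.001,-0.481,0.018,1.473,-1],[-0.409,-0.356,0.001,-0.481,0.018,1.473,-1],[-0.409,-0.356,0.001,-0.481,0.018,1.473,-1]])

```text
time: 1.6
tool_pos: [0.474, 0.1215, 0.2381]
tool_rot: [0.028, 0.774, 0.595, 0.215]
contact_force: [-0.2, 0.2, -0.1]
gripper_width: 0.998
```

```bash
python3 - <<'E'
from h import *
np.set_printoptions(precision=4,suppress=True)
print(manip.state());print(rel(K+.067*a,Rt(1)))
a_=manip.grab_frame("scene")[:,:,::-1];b=manip.grab_frame("top")[:,:,::-1]
cv2.imwrite("pics/s1.png",a_);cv2.imwrite("pics/t1.png",b)
o=np.hstack([cv2.resize(a_[120:270,190:340],(400,400),interpolation=2),cv2.resize(b[115:265,200:350],(400,400),interpolation=2)]);cv2.imwrite("pics/c1.png",o)
E
```

```text
{'time': 1.6, 'joint_pos': array([-0.0287, -0.5835,  2.1775,  0.2448,  1.18  ,  0.1792]), 'joint_vel': array([ 0.0037, -0.0014, -0.0016,  0.0001, -0.0005,  0.    ]), 'joint_efforts': array([ -0.397 , -14.4285, -38.7487,   0.693 ,  -1.1026,   0.0017]), 'tool_pos': array([0.474 , 0.1215, 0.2381]), 'tool_rot': array([0.0276, 0.7737, 0.5952, 0.2154]), 'contact_force': array([-0.24  ,  0.1526, -0.0555]), 'ft_torque': array([-0.0843,  0.2238, -0.0344]), 'gripper_width': 0.9980574616618484}
(array([-0.002,  0.001,  0.   ]), array([-0.0002, -0.0024,  0.0021]))
```

View pics/c1.png

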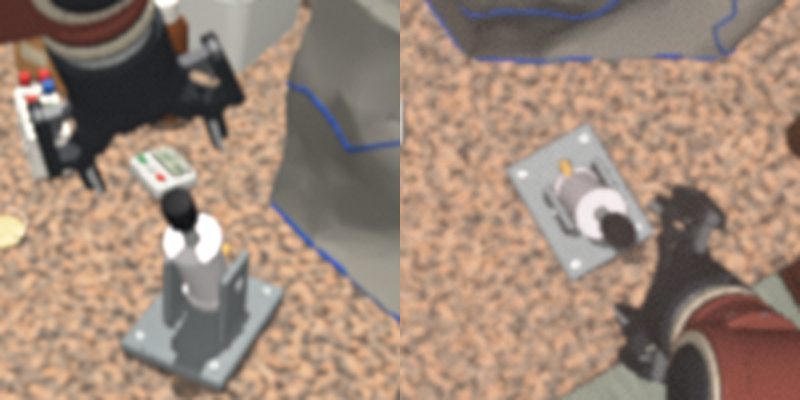

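```bash
python3 - <<'E'
from h import *
np.set_printoptions(precision=4,suppress=True)
p=manip.state()["tool_pos"]
R=Rt()
for n in C: print(n,[proj(n,p+R@[0,s*.0425,-.005]) for s in(-1,0,1)], "axis pts",[proj(n,K+t*a) for t in (0,.05,.067)])
print(rel(K-.013*a,Rt(1)))
E
```

```text
scene [array([228.6335, 187.8678]), array([248.6486, 180.0968]), array([268.6709, 172.323 ])] axis pts [array([256.4328, 198.2146]), array([251.616 , 186.3931]), array([249.8569, 182.0759])]
top [array([284.1353, 228.1691]), array([290.0793, 210.4934]), array([296.1337, 192.4897])] axis pts [array([281.6006, 201.1046]), array([287.9632, 207.3709]), array([290.2869, 209.6594])]
(array([-0.0022,  0.0008,  0.0801]), array([ 0.0001, -0.0025,  0.002 ]))
```

Call:
step_arm(deltas=[[-0.002,0.001,0.03,0,-0.002,0.002,-1],[-0.002,0.001,0.06,0,-0.002,0.002,-1],[-0.002,0.001,0.08,0,-0.002,0.002,-1],[-0.002,0.001,0.08,0,-0.002,0.002,-0.5],[-0.002,0.001,0.08,0,-0.002,0.002,0],[-0.002,0.001,0.08,0,-0.002,0.002,0.15],[-0.002,0.001,0.08,0,-0.002,0.002,0.15],[-0.002,0.001,0.08,0,-0.002,0.002,0.15]])

```text
time: 2.5
tool_pos: [0.5049, 0.1349, 0.167]
tool_rot: [0.029, 0.775, 0.593, 0.216]
contact_force: [-0.7, -0.4, 0.6]
gripper_width: 0.426
```

```bash
cat > look.py <<'E'
import sys
from h import *
np.set_printoptions(precision=4,suppress=True)
n=sys.argv[1]
s=manip.state();R=Ro.from_quat(np.roll(s["tool_rot"],-1)).as_matrix()
print(s["time"],"f tool",R.T@s["contact_force"],"tq tool",R.T@s["ft_torque"],"w",s["gripper_width"],"\npos",s["tool_pos"])
print("along a, lev, x2 rel to K:",[float(np.round(1e3*(s["tool_pos"]-K)@v,2)) for v in(a,lev,np.cross(lev,a))])
print("rel to grasp",rel(K-.013*a,Rt(1)))
A=manip.grab_frame("scene")[:,:,::-1];B=manip.grab_frame("top")[:,:,::-1]
cv2.imwrite(f"pics/s{n}.png",A);cv2.imwrite(f"pics/t{n}.png",B)
o=np.hstack([cv2.resize(A[170:270,215:315],(400,400),interpolation=2),cv2.resize(B[145:245,230:330],(400,400),interpolation=2)]);cv2.imwrite(f"pics/c{n}.png",o)
E
python3 look.py 2
```

```text
2.5 f tool [-0.368  -0.3345 -0.8421] tq tool [ 0.1759 -0.1299 -0.037 ] w 0.4261312217117551 
pos [0.5049 0.1349 0.167 ]
along a, lev, x2 rel to K: [-11.64, -1.74, 0.99]
rel to grasp (array([ 0.0005, -0.0019,  0.0014]), array([ 0.003 , -0.0003, -0.002 ]))
```

View pics/c2.png

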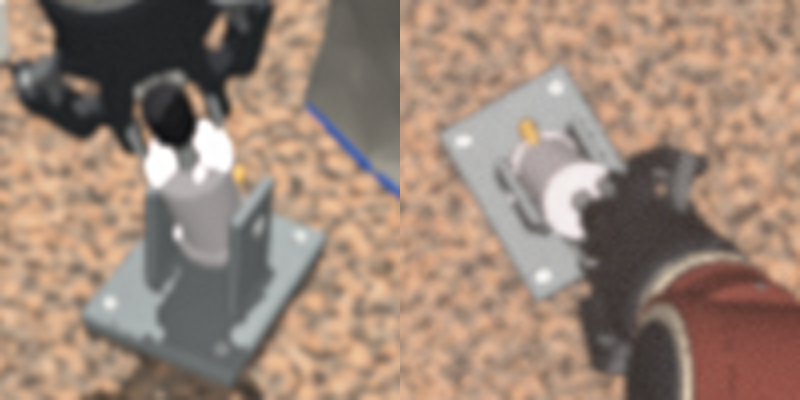

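```bash
python3 - <<'E'
from h import *
A=cv2.imread("pics/s2.png")[180:215,235:285]
cv2.imwrite("pics/z2.png",cv2.resize(np.clip(A.astype(float)*1.6,0,255).astype(np.uint8),None,fx=14,fy=14,interpolation=2))
np.set_printoptions(precision=4,suppress=True)
s=manip.state();R=Ro.from_quat(np.roll(s["tool_rot"],-1)).as_matrix();print(s["tool_pos"],s["gripper_width"],rel(K-.013*a,Rt(1)))
for d in(.005,-.011): print([((proj("scene",s["tool_pos"]+R@[0,q*.018,d])-[235,180])+.5)*14 for q in(-1,0,1)])
E
```

```text
[0.5047 0.1349 0.1664] 0.4240851947316464 (array([ 0.0008, -0.0016,  0.0009]), array([ 0.0021,  0.    , -0.0023]))
[array([231.2845, 356.9236]), array([339.5003, 315.0404]), array([447.7454, 273.1459])]
[array([209.3741, 308.3711]), array([319.3692, 265.7915]), array([429.3945, 223.2001])]
```

View pics/z2.png

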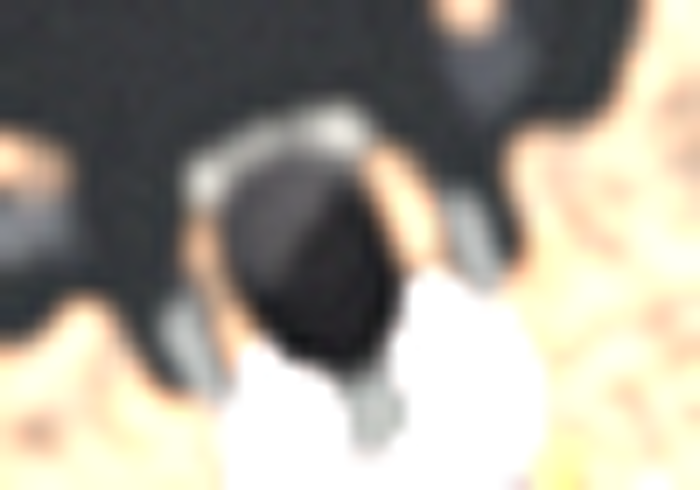

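Call:
step_arm(deltas=[[0.0008,-0.0016,0.001,0.002,0,-0.002,0.15],[0.0008,-0.0016,0.001,0.002,0,-0.002,0.28],[0.0008,-0.0016,0.001,0.002,0,-0.002,0.28],[0.0008,-0.0016,0.001,0.002,0,-0.002,0.28],[0.0008,-0.0016,0.001,0.002,0,-0.002,0.28]])

```text
time: 3.1
tool_pos: [0.5036, 0.1364, 0.1645]
tool_rot: [0.028, 0.775, 0.594, 0.214]
contact_force: [0.1, -0.2, 1.2]
gripper_width: 0.359
```

```bash
python3 look.py 3; python3 - <<'E'
from h import *
A=cv2.imread("pics/s3.png")[180:215,235:285]
cv2.imwrite("pics/z3.png",cv2.resize(np.clip(A.astype(float)*1.6,0,255).astype(np.uint8),None,fx=14,fy=14,interpolation=2))
E
```

```text
3.1 f tool [ 0.2127  0.4774 -1.0623] tq tool [ 0.1237 -0.0633  0.0132] w 0.35918876185543114 
pos [0.5036 0.1364 0.1645]
along a, lev, x2 rel to K: [-13.74, 0.23, -0.46]
rel to grasp (array([ 0.0002,  0.0005, -0.0007]), array([-0.0011,  0.0003, -0.0003]))
```

View pics/z3.png

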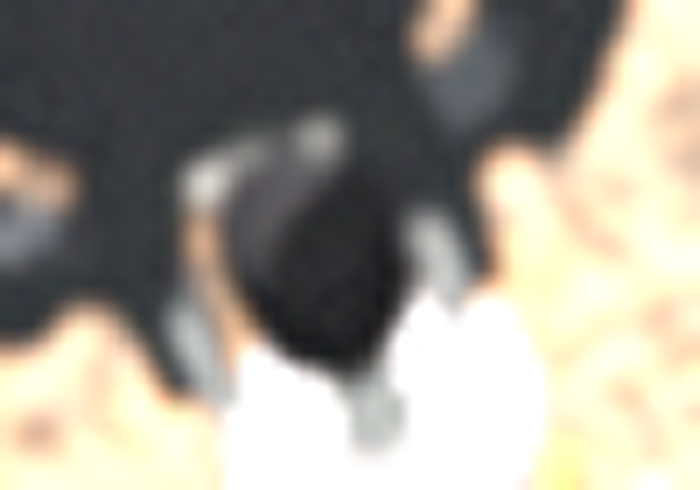

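Call:
step_arm(deltas=[[0,0.0008,0,0,0,0,0.28],[0,0.0008,0,0,0,0,0.32],[0,0.0008,0,0,0,0,0.32],[0,0.0008,0,0,0,0,0.32]])

```text
time: 3.6
tool_pos: [0.5043, 0.1362, 0.1646]
tool_rot: [0.028, 0.775, 0.594, 0.214]
contact_force: [0.3, -0.3, 0.3]
gripper_width: 0.338
```

```bash
python3 look.py 4; python3 - <<'E'
from h import *
A=cv2.imread("pics/s4.png")[180:215,235:285]
cv2.imwrite("pics/z4.png",cv2.resize(np.clip(A.astype(float)*1.6,0,255).astype(np.uint8),None,fx=14,fy=14,interpolation=2))
E
```

```text
3.6 f tool [-0.1137  0.4825 -0.264 ] tq tool [ 0.0646 -0.1176 -0.0258] w 0.3379522708707281 
pos [0.5043 0.1362 0.1646]
along a, lev, x2 rel to K: [-13.77, -0.33, 0.07]
rel to grasp (array([ 0.0002, -0.0003, -0.0008]), array([-0.0011,  0.0004, -0.0003]))
```

View pics/z4.png

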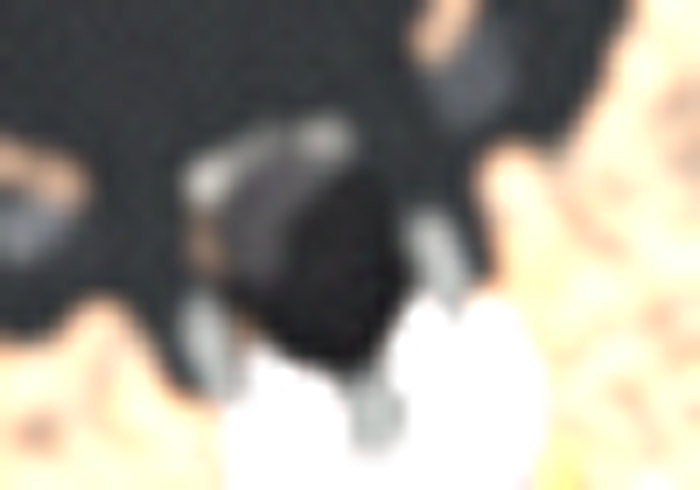

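Call:
step_arm(deltas=[[0,0.0003,0,0,0,0,0.34],[0,0.0003,0,0,0,0,0.4],[0,0.0003,0,0,0,0,0.6],[0,0.0003,0,0,0,0,1],[0,0.0003,0,0,0,0,1],[0,0.0003,0,0,0,0,1]])

```text
time: 4.3
tool_pos: [0.5047, 0.136, 0.1651]
tool_rot: [0.028, 0.775, 0.594, 0.214]
contact_force: [-0.6, -1.4, 2.5]
gripper_width: 0.316
```

```bash
python3 look.py 5
```

```text
4.3 f tool [-0.6701  0.553  -2.7808] tq tool [-0.0748 -0.159   0.0296] w 0.3164263368022979 
pos [0.5047 0.136  0.1651]
along a, lev, x2 rel to K: [-13.54, -0.67, 0.54]
rel to grasp (array([ 0.0001, -0.0009, -0.0005]), array([-0.0005,  0.0003, -0.0002]))
```

View pics/c5.png

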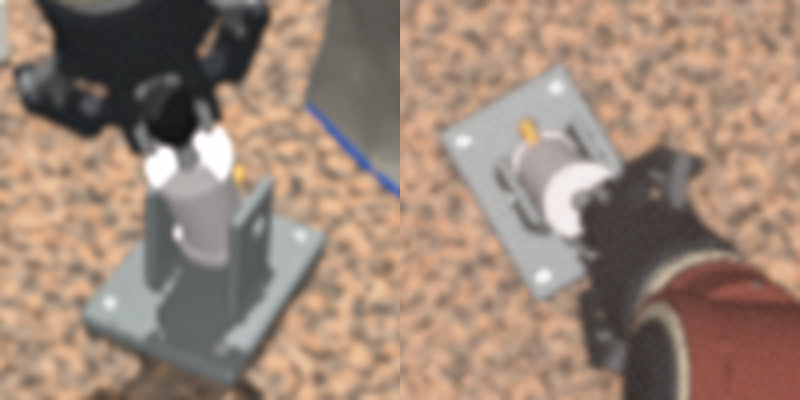

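Call:
step_arm(deltas=[[0,0,-0.002,0,0,0,1],[0,0,-0.004,0,0,0,1],[0,0,-0.006,0,0,0,1],[0,0,-0.008,0,0,0,1],[0,0,-0.01,0,0,0,1],[0,0,-0.012,0,0,0,1],[0,0,-0.012,0,0,0,1],[0,0,-0.012,0,0,0,1]])

```text
time: 5.2
tool_pos: [0.5, 0.1336, 0.1758]
tool_rot: [0.028, 0.775, 0.594, 0.214]
contact_force: [1.7, -0.2, 0.4]
gripper_width: 0.312
```

```bash
python3 look.py 6
```

```text
5.2 f tool [0.2565 1.7547 0.2198] tq tool [-0.0923 -0.0306  0.0241] w 0.31248339983891327 
pos [0.5    0.1336 0.1758]
along a, lev, x2 rel to K: [-1.58, -0.45, 0.25]
rel to grasp (array([ 0.0001, -0.0005,  0.0114]), array([-0.0014,  0.0004, -0.0002]))
```

View pics/c6.png

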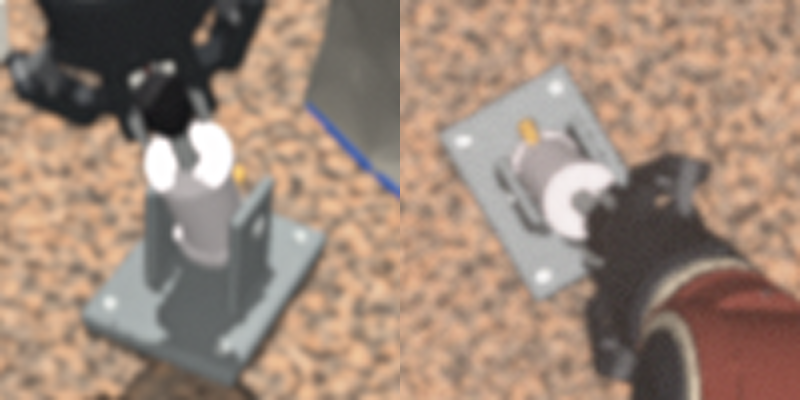

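Call:
step_arm(deltas=[[0,0.0001,-0.002,0,0,0,1],[0,0.0002,-0.004,0,0,0,1],[0,0.0003,-0.006,0,0,0,1],[0,0.0003,-0.008,0,0,0,1],[0,0.0003,-0.01,0,0,0,1],[0,0.0003,-0.012,0,0,0,1],[0,0.0003,-0.014,0,0,0,1],[0,0.0003,-0.016,0,0,0,1],[0,0.0003,-0.018,0,0,0,1],[0,0.0003,-0.018,0,0,0,1],[0,0.0003,-0.018,0,0,0,1]])

```text
time: 6.4
tool_pos: [0.4937, 0.1296, 0.192]
tool_rot: [0.028, 0.775, 0.594, 0.214]
contact_force: [0.2, -0.1, -1.1]
gripper_width: 0.312
```

```bash
python3 look.py 7
```

```text
6.4 f tool [-0.369  -0.1323  1.008 ] tq tool [ 0.2143 -0.2224  0.0187] w 0.3117660194643663 
pos [0.4937 0.1296 0.192 ]
along a, lev, x2 rel to K: [16.23, -0.73, 0.38]
rel to grasp (array([ 0.0003, -0.0007,  0.0292]), array([-0.0014,  0.0005, -0.0003]))
```

View pics/c7.png

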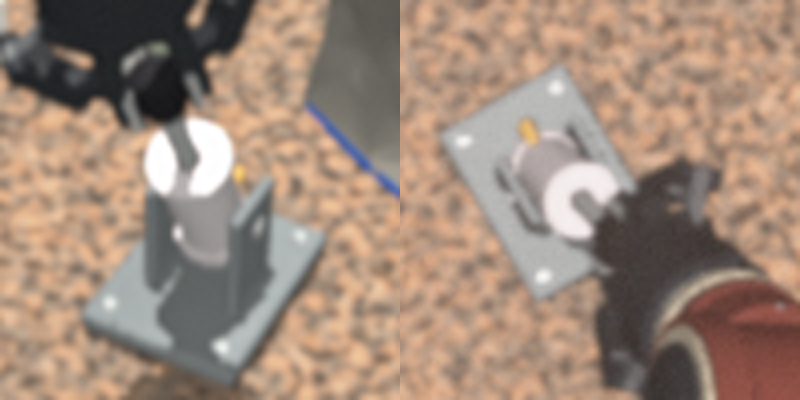

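Call:
step_arm(deltas=[[0,0,-0.002,0,0,0,1],[0,0,-0.004,0,0,0,1],[0,0,-0.006,0,0,0,1],[0,0,-0.008,0,0,0,1],[0,0,-0.01,0,0,0,1],[0,0,-0.012,0,0,0,1],[0,0,-0.014,0,0,0,1],[0,0,-0.016,0,0,0,1],[0,0,-0.018,0,0,0,1],[0,0,-0.02,0,0,0,1],[0,0,-0.02,0,0,0,1],[0,0,-0.02,0,0,0,1]])

```text
time: 7.7
tool_pos: [0.4865, 0.1254, 0.2102]
tool_rot: [0.028, 0.775, 0.594, 0.214]
contact_force: [-0.3, -0.5, -0.5]
gripper_width: 0.312
```

```bash
python3 look.py 8; python3 - <<'E'
from h import *
o=[]
for n in "78":
  A=cv2.imread(f"pics/s{n}.png")[190:225,240:280];o.append(cv2.resize(np.clip(A.astype(float)*1.2,0,255).astype(np.uint8),None,fx=10,fy=10,interpolation=2))
cv2.imwrite("pics/z8.png",np.hstack(o))
E
```

```text
7.7 f tool [-0.6805 -0.2373  0.2543] tq tool [ 0.2419 -0.2359  0.0745] w 0.3123762712984779 
pos [0.4865 0.1254 0.2102]
along a, lev, x2 rel to K: [36.27, -0.75, 0.55]
rel to grasp (array([ 0.0002, -0.0009,  0.0493]), array([-0.001 ,  0.0003, -0.0003]))
```

View pics/z8.png

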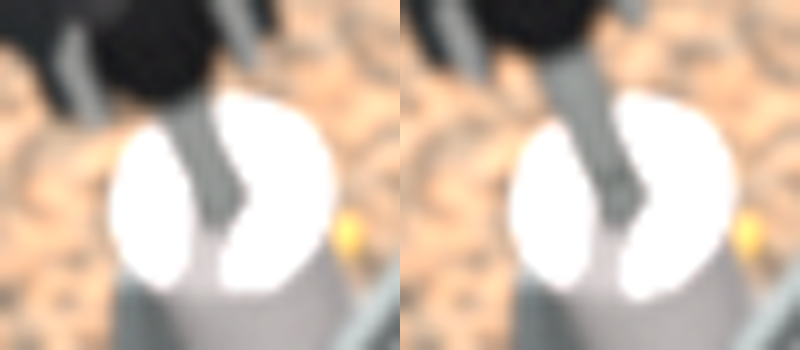

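View pics/c8.png

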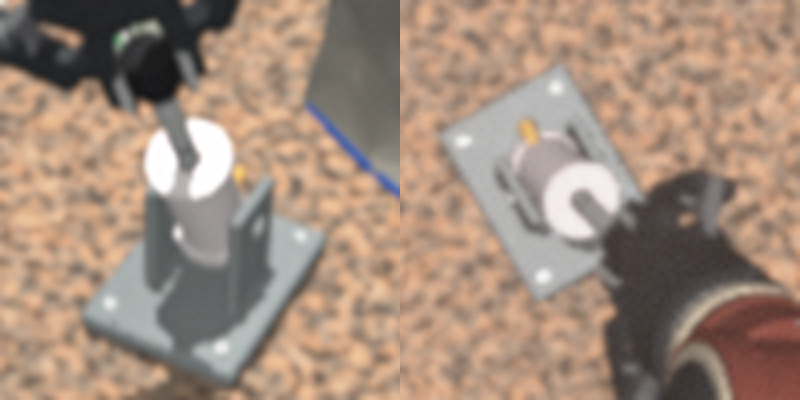

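```bash
python3 - <<'E'
from h import *
np.set_printoptions(precision=1,suppress=True,linewidth=150)
s=manip.state();tp=s["tool_pos"]; 
# axis pt: knob centre now assuming no slip: tool pos + 13.54mm a offset
Kn=K-.00055*0+.0498*a
for n in C:
  im=cv2.imread(f"pics/{n[0]}8.png").astype(np.float32);g=cv2.GaussianBlur(im,(1,1),0).mean(2)
  for d in range(-70-50,10,4): pass
  ts=np.arange(-.112,.012,.004)
  pts=np.array([proj(n,Kn+t*a) for t in ts],np.float32)
  v=cv2.remap(g,pts[:,:1],pts[:,1:],1).ravel()
  print(n);print(np.c_[ts*1e3+102,pts,v])  # distance from the mouth
E
```

```text
scene
[[-10.  261.8 211.3 122.8]
 [ -6.  261.4 210.5 117.3]
 [ -2.  261.1 209.7 118.7]
 [  2.  260.8 208.9 117.3]
 [  6.  260.5 208.1 109.3]
 [ 10.  260.1 207.3 109.2]
 [ 14.  259.8 206.5 116.9]
 [ 18.  259.5 205.6 121.9]
 [ 22.  259.1 204.8 123.8]
 [ 26.  258.8 203.9 124.8]
 [ 30.  258.4 203.1 125.5]
 [ 34.  258.1 202.2 125.3]
 [ 38.  257.7 201.4 126.9]
 [ 42.  257.4 200.5 126.2]
 [ 46.  257.  199.6 127.4]
 [ 50.  256.6 198.7 129. ]
 [ 54.  256.3 197.8 128.9]
 [ 58.  255.9 196.9 124.9]
 [ 62.  255.5 196.  104.2]
 [ 66.  255.2 195.1  66.3]
 [ 70.  254.8 194.1  35.1]
 [ 74.  254.4 193.2  25.7]
 [ 78.  254.  192.3  25.6]
 [ 82.  253.6 191.3  26.1]
 [ 86.  253.2 190.4  26. ]
 [ 90.  252.8 189.4  26.3]
 [ 94.  252.4 188.4  27.8]
 [ 98.  252.  187.4  29.1]
 [102.  251.6 186.4  29. ]
 [106.  251.2 185.4  29.7]
 [110.  250.8 184.4  34.2]]
top
[[-10.  274.5 194.2 142.6]
 [ -6.  275.  194.6 139.6]
 [ -2.  275.4 195.  137.3]
 [  2.  275.8 195.4 137.1]
 [  6.  276.3 195.9 140.6]
 [ 10.  276.7 196.3 144.4]
 [ 14.  277.2 196.7 146.6]
 [ 18.  277.6 197.2 146.5]
 [ 22.  278.1 197.6 146.1]
 [ 26.  278.5 198.1 146.3]
 [ 30.  279.  198.5 147.2]
 [ 34.  279.4 199.  147.5]
 [ 38.  279.9 199.4 147.2]
 [ 42.  280.4 199.9 146.4]
 [ 46.  280.9 200.4 140.1]
 [ 50.  281.3 200.8 125.6]
 [ 54.  281.8 201.3 105.9]
 [ 58.  282.3 201.8  84. ]
 [ 62.  282.8 202.3  70.9]
 [ 66.  283.3 202.8  62.7]
 [ 70.  283.8 203.3  59.9]
 [ 74.  284.3 203.8  60.9]
 [ 78.  284.8 204.3  62.7]
 [ 82.  285.3 204.8  63.8]
 [ 86.  285.8 205.3  65.7]
 [ 90.  286.3 205.8  65.5]
 [ 94.  286.9 206.3  65.9]
 [ 98.  287.4 206.8  63.9]
 [102.  287.9 207.3  64.2]
 [106.  288.5 207.9  61.9]
 [110.  289.  208.4  61.9]]
```

```bash
cat > prof.py <<'E'
import sys
from h import *
np.set_printoptions(precision=0,suppress=True,linewidth=180)
M=K-.052*a
ts=np.arange(-.012,.045,.002)
print("t     ",ts*1e3)
for n in C:
  o,d=ray(n,proj(n,M));l=-d+d@a*a;l/=np.linalg.norm(l);w=np.cross(a,l)
  print(n,"view angle",np.degrees(np.arccos(-d@a)))
  for k in sys.argv[1:]:
    g=cv2.imread(f"pics/{n[0]}{k}.png").astype(np.float32).mean(2)
    v=0
    for q in(-.002,0,.002):
      p=np.array([proj(n,M+t*a+.007*l+q*w) for t in ts],np.float32);v=v+cv2.remap(g,p[:,:1],p[:,1:],1).ravel()/3
    print(k,v)
E
python3 prof.py 6 7 8
```

```text
t      [-12. -10.  -8.  -6.  -4.  -2.   0.   2.   4.   6.   8.  10.  12.  14.  16.  18.  20.  22.  24.  26.  28.  30.  32.  34.  36.  38.  40.  42.  44.]
scene view angle 29.34784756869078
6 [201. 201. 201. 195. 185. 172. 157. 144. 135. 128. 125. 124. 124. 124. 126. 127. 127. 127. 127. 126. 126. 123. 117. 106.  92.  75.  58.  42.  30.]
7 [231. 220. 209. 195. 179. 161. 144. 132. 125. 122. 121. 122. 122. 123. 126. 127. 128. 128. 127. 128. 128. 128. 128. 127. 126. 127. 128. 129. 128.]
8 [231. 221. 210. 197. 181. 162. 144. 130. 122. 119. 119. 120. 119. 118. 117. 115. 113. 113. 115. 119. 123. 125. 127. 126. 126. 127. 128. 129. 129.]
top view angle 22.539097684468064
6 [227. 220. 211. 200. 188. 176. 165. 158. 154. 150. 148. 147. 146. 145. 145. 144. 143. 140. 137. 130. 123. 114. 103.  92.  82.  74.  69.  65.  63.]
7 [224. 215. 203. 191. 177. 165. 157. 151. 148. 146. 145. 145. 146. 146. 146. 146. 146. 147. 147. 148. 148. 148. 148. 147. 146. 145. 144. 142. 137.]
8 [223. 214. 202. 189. 176. 165. 156. 151. 147. 143. 140. 138. 138. 137. 136. 137. 138. 140. 142. 144. 145. 146. 146. 147. 146. 146. 146. 146. 147.]
```

Call:
step_arm(deltas=[[0,0,0,0,0,0,1],[0,0,0,0,0,0,1],[0,0,0,0,0,0,1],[0,0,0,0,0,0,1],[0,0,0,0,0,0,1],[0,0,0,0,0,0,1],[0,0,0,0,0,0,1],[0,0,0,0,0,0,1],[0,0,0,0,0,0,1],[0,0,0,0,0,0,1]])

```text
time: 8.8
tool_pos: [0.4865, 0.1254, 0.2102]
tool_rot: [0.028, 0.775, 0.594, 0.214]
contact_force: [0.7, 0.6, -1.1]
gripper_width: 0.313
```

```bash
python3 look.py 9;python3 prof.py 9
```

```text
8.8 f tool [0.3449 0.1047 1.3775] tq tool [ 0.2402 -0.2328  0.0187] w 0.31300738837389497 
pos [0.4865 0.1254 0.2102]
along a, lev, x2 rel to K: [36.24, -0.74, 0.53]
rel to grasp (array([ 0.0002, -0.0008,  0.0492]), array([-0.0012,  0.0004, -0.0003]))
t      [-12. -10.  -8.  -6.  -4.  -2.   0.   2.   4.   6.   8.  10.  12.  14.  16.  18.  20.  22.  24.  26.  28.  30.  32.  34.  36.  38.  40.  42.  44.]
scene view angle 29.34784756869078
9 [231. 221. 210. 197. 180. 161. 144. 131. 123. 120. 119. 119. 119. 118. 117. 115. 114. 114. 115. 118. 123. 125. 127. 126. 126. 127. 128. 129. 129.]
top view angle 22.539097684468064
9 [222. 212. 200. 187. 174. 163. 154. 148. 145. 143. 141. 139. 137. 136. 135. 136. 138. 140. 141. 143. 143. 144. 145. 146. 147. 147. 147. 147. 147.]
```

Call:
step_arm(deltas=[[0,0,0.002,0,0,0,1],[0,0,0.004,0,0,0,1],[0,0,0.006,0,0,0,1],[0,0,0.008,0,0,0,1],[0,0,0.01,0,0,0,1],[0,0,0.012,0,0,0,1],[0,0,0.014,0,0,0,1],[0,0,0.016,0,0,0,1],[0,0,0.018,0,0,0,1],[0,0,0.02,0,0,0,1],[0,0,0.02,0,0,0,1],[0,0,0.02,0,0,0,1],[0,0,0.02,0,0,0,1],[0,0,0.02,0,0,0,1],[0,0,0.02,0,0,0,1]])

```text
time: 10.4
tool_pos: [0.4939, 0.1296, 0.1922]
tool_rot: [0.028, 0.775, 0.594, 0.214]
contact_force: [-0.0, 0.1, -1.6]
gripper_width: 0.312
```

```bash
python3 look.py 10;python3 prof.py 7 10
```

```text
10.4 f tool [-0.353  -0.5363  1.5192] tq tool [ 0.2213 -0.2446  0.0399] w 0.3118403580207773 
pos [0.4939 0.1296 0.1922]
along a, lev, x2 rel to K: [16.34, -0.77, 0.58]
rel to grasp (array([ 0.0001, -0.0009,  0.0293]), array([-0.001 ,  0.0003, -0.0003]))
t      [-12. -10.  -8.  -6.  -4.  -2.   0.   2.   4.   6.   8.  10.  12.  14.  16.  18.  20.  22.  24.  26.  28.  30.  32.  34.  36.  38.  40.  42.  44.]
scene view angle 29.34784756869078
7 [231. 220. 209. 195. 179. 161. 144. 132. 125. 122. 121. 122. 122. 123. 126. 127. 128. 128. 127. 128. 128. 128. 128. 127. 126. 127. 128. 129. 128.]
10 [231. 220. 210. 197. 182. 164. 147. 135. 128. 124. 123. 123. 124. 125. 128. 129. 129. 129. 127. 127. 128. 128. 128. 127. 126. 127. 129. 130. 130.]
top view angle 22.539097684468064
7 [224. 215. 203. 191. 177. 165. 157. 151. 148. 146. 145. 145. 146. 146. 146. 146. 146. 147. 147. 148. 148. 148. 148. 147. 146. 145. 144. 142. 137.]
10 [224. 214. 203. 190. 178. 166. 157. 150. 147. 145. 144. 145. 146. 147. 147. 146. 146. 147. 147. 147. 147. 147. 147. 147. 146. 145. 143. 139. 134.]
```

View pics/c10.png

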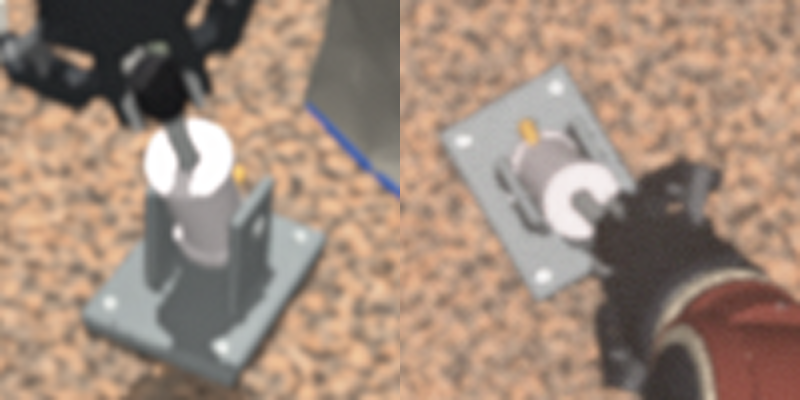

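```bash
python3 - <<'E'
from plant import manip
print(manip.job_done())
E
```

```text
the job is handed in; nothing more can be done
None
```

I gripped the knob along the barrel's axis and drew the rod 49.8 mm by the measured tool travel, against a target of 50 mm. I held it there for about 1 s, then let it back to 29.9 mm, against a target of 30 mm. The job was handed in at about 10.5 s with the gripper still shut on the knob.

**Forces:** in the readings at each stop, side forces stayed under 2 N and the grip width did not change, so there was no sign of binding or slip.

**Ring marks:** at full draw the upper ring showed about 20 mm above the mouth in the scene view and about 16–18 mm in the blurrier top view. That fits the lower ring standing at the mouth. The ring at the mouth itself was too blurred to read in either position, so the final "upper ring level" position rests on the tool travel.

**Surroundings:** by eye, the pump looked unmoved between the close-up pictures. I made no numeric comparison of the pump, and I did not check the other things in a final picture.

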